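Make up two spare-part kits for a drink dispenser

TASK

Make up two spare-part kits from the parts on the table. The pump housing, the stirring column and the large ring nut go into the tray with three compartments; the tap piston and the small ring nut go into the tray with two. Stand each part upright on the floor of a compartment of its own, and leave the yellow drip tray, the tape roll and the screwdriver where they are.

Things in the scene. Friction and masses are not known exactly. Their poses are not given: they have to be found in the camera images.
- pump_housing: Pump housing: a plain steel drum 56 mm in diameter, from 8 to 52 mm above the underside, on a white plastic flange 66 mm in diameter and 8 mm thick. Total height 53 mm, about 0.22 kg. Grip it by the drum. Stands upright on a thin blue mat on the table (mat thickness negligible, surface at height 0) at the start; round, so its yaw does not matter. Origin: centre of its underside, z up its axis.
- stir_column: Stirring column: a slender white plastic tube 24 mm in diameter (from 26 to 85 mm above the underside) with small black slots, on a round white foot 52 mm in diameter and 10 mm thick with a short cone above it. Total height 85 mm, the tallest part, about 0.09 kg. Grip it by the tube. Stands upright on a thin blue mat on the table (mat thickness negligible, surface at height 0) at the start; round, so its yaw does not matter. Origin: centre of its underside, z up its axis.
- large_nut: Large ring nut: grey plastic ribbed ring open at both ends, 60 mm outer and 46 mm inner diameter (61 mm over the ribs), 40 mm high, about 0.06 kg. Grip it across the outside. Stands upright on a thin blue mat on the table (mat thickness negligible, surface at height 0) at the start; round, so its yaw does not matter. Origin: centre of its underside, z up its axis.
- tap_piston: Tap piston: a white plastic cylinder 32 mm in diameter from 8 to 48 mm above the underside, with a black rubber seal 36 mm in diameter and 8 mm thick below it and a steel stem 14 mm in diameter on top. Total height 64 mm, about 0.07 kg. Grip it by the white cylinder. Stands upright on a thin blue mat on the table (mat thickness negligible, surface at height 0) at the start; round, so its yaw does not matter. Origin: centre of its underside, z up its axis.
- small_nut: Small ring nut: like the large one but 40 mm outer and 28 mm inner diameter (41 mm over the ribs), 40 mm high, about 0.03 kg. Grip it across the outside. Stands upright on a thin blue mat on the table (mat thickness negligible, surface at height 0) at the start; round, so its yaw does not matter. Origin: centre of its underside, z up its axis.
- tray_three: Shallow brown cardboard tray with paler walls and three square compartments in a row along its y axis, fixed to the table. Outside 100 mm (x) by 292 mm (y), all walls and dividers 16 mm high and 4 mm thick, floor 4 mm thick; each compartment is 92 by 92 mm inside, with centres at y = -96, 0 and +96 mm, x = 0. Origin: centre of its underside, on the table. It may be turned by up to 0.2 rad.
- tray_two: Shallow cardboard tray like the other but with two compartments: outside 100 mm (x) by 196 mm (y), walls and divider 16 mm high and 4 mm thick, floor 4 mm thick; compartments 92 by 92 mm inside, with centres at y = -48 and +48 mm, x = 0. Fixed to the table. Origin: centre of its underside, on the table. It may be turned by up to 0.2 rad.
- drip_tray: Bystander: yellow plastic drip tray with a slotted metal grate, 110 (x) by 150 (y) by 30 mm high, off to one side. Loose. Origin: centre of its underside.
- tape_roll: Bystander: roll of brown tape lying flat, 96 mm in diameter, 48 mm high, with a 76 mm hole. Loose. Origin: centre of its underside.
- screwdriver: Bystander: screwdriver with a red handle, about 200 mm long, lying on the table beyond the trays, roughly along y. Loose. Origin: within its length, under its axis; x axis along it towards the tip.

How it is judged:
By the outcome, as a careful person would: the job done as asked, in the order asked, and still so for the second after the job is handed in, with the robot touching nothing.
It also fails if it takes over 125 s, if anything falls off the work surface, if the arm or the gripper's body presses on something with over 40 N, if the wrist force passes 120 N, or if a joint passes its speed limit or range.

ROBOT

A 6-joint arm with a two-finger parallel gripper is mounted at the origin on the work surface. World frame = base frame: x ahead of the robot, y to its left, z up, the work surface at z = 0. Lengths are in m, angles in degrees, forces in N, time in s.
With the tool pointing down it reaches from about 0.35 to 0.875 m from the base axis. Payload 4.2 kg.
Tool frame: the origin (TCP) lies midway between the tips of the shut fingers; the grasp point (between the pads) lies 19 mm behind it; z points along the fingers, y is the line along which they close (so a half turn about z gives the same grasp; the last joint's range is limited). The gripper opens to 87 mm and grips with 3 to 60 N. Pads are 19 mm wide; open, the fingers measure 117 mm over their backs; the gripper's body (75 mm by 190 mm) begins 51 mm behind the grasp point.
Start: joints at [-62.017, 22.042, 0.453, 0, -68.411, -14.817], TCP at [0.142, -0.609, 0.223] pointing down, gripper open.
Joint ranges: [-179.83, 179.83], [-69.29, 118.12], [-61.27, 80.66], [-181.25, 117.63], [-171.15, -9.14], [-177.46, 177.46]. Speed limits (degrees/s): [159.86, 159.86, 180, 180, 180, 180].

INTERFACE

Orientations are given as a 3x3 rotation matrix whose columns are the frame's x, y, z axes.
In Python, from station import r, cams gives the robot as it stands.
- The arm moves only by the tool play_rows, never from a script. Its argument "commands" is text: rows parted by semicolons, each of 6 numbers parted by spaces: the shift along the world's x, y, z normalised to -1 to 1, where 1 is 30 mm, then the turn, a rotation vector about the world's x, y, z normalised to -1 to 1, where 1 is 0.15 rad. A call has 1 to 20 rows; each row shifts and turns the commanded pose from where the row before left it; what a row does not reach is not made up. A row lasts 1/10 s, in which the tool goes at most 50 mm and 8.59 degrees, less where a joint would pass 70% of its speed; a pose out of reach is approached as far as the arm can. A call with a number of a shift or a turn outside -1 to 1 is refused whole. A call with a gripper value outside its range is refused whole. "grip" is the finger opening in mm, from 0 to 87, set as the call begins (left out, the last holds). The fingers move at their own pace and stop on an object; the grip force is fixed at half the most. Time passes only in rows, so rows that do not move let the fingers close. It gives the time, the measured TCP pose, the force, the opening and the grip force at its end, in the units of the state.
- r.sense(): the state, without advancing time (a new reading comes with each control period).
- cams.capture(name): name is "side" or "top" or "wrist"; returns (picture, depth): 400x640x3 uint8, blue, green, red; 400x640 float32, m along the optical axis (not along the pixel's ray), 0 where there is no reading.
- cams.camera_info(name): a dict with "mtx" (3x3 intrinsics, pixels), "k1" (the pictures are not rectified: a ray, as slopes to the right and down, at radius r is drawn at 1 + k1 r^2 times it, then the intrinsics apply), "R" (3x3) and "t" (3): a world point X has camera coordinates R X + t. Camera axes: x right, y down, z forward; pixel columns grow to the right and rows downward; lengths in m; the calibration is good to about 2 mm. A picture is of the moment at which its call begins: read the wrist's pose just before it. camera_info takes no time and is no camera call; for the wrist camera it gives the pose at the moment of the call.
- r.finish_job(): hands the job in; it is judged then, once.
The state is a dict: "time_s": time; "joints": joint angles; "joint_velocities": joint speeds; "effort": joint torques, N m; "tcp_pos": TCP position; "ee_rot": TCP orientation; "wrist_force": force on the tool from outside, world axes, zero at the start; "moment": the same for the moment, N m; "gripper_width": opening from 0.0 (shut) to 1.0 (fully open); "gripper_force": force on a finger pad.
Only numpy, scipy, OpenCV 4.12 (cv2) and the standard library are available. Lean on these libraries where they do the work, as an engineer would, in place of code of your own. Each camera call takes 0.05 s, during which the arm holds its last target. There are 200 camera calls.

## Working session

There is one attempt and no reset: what is moved stays moved. The work goes in short steps, Python scripts to look and compute and a tool call to move; the robot and the scene stay as the last step left them, time stands still between calls to the robot, and variables do not carry over. Pictures are saved under pics/ and viewed, at most 14 in all, crops included, and the job is handed in when it is done.

Besides the shell and the picture viewer there is one more tool, called by a JSON object that holds its "method" and its "body", one argument or row to a line. play_rows: Moves the arm, as the interface text tells. Scaled input: -1 to 1 covers 30 mm each way for a shift and 0.15 rad each way for a turn. Its arguments: {"type":"object","properties":{"commands":{"type":"string"},"grip":{"type":"number"}},"required":["commands"]}

```bash
mkdir -p pics; ls; cat > h.py <<'E'
import numpy as np, cv2
from station import r, cams
def cap(name, fn=None):
    ci=cams.camera_info(name); im,d=cams.capture(name)
    np.savez(f'/tmp/{name}.npz',im=im,d=d,mtx=ci['mtx'],k1=ci['k1'],R=ci['R'],t=ci['t'])
    if fn: cv2.imwrite('pics/'+fn,im)
    return load(name)
def load(name):
    z=np.load(f'/tmp/{name}.npz'); return {k:z[k] for k in z.files}
def slopes(c,uv):
    k=float(c['k1']); dist=np.array([k,0,0,0,0.])
    return cv2.undistortPoints(np.array(uv,float).reshape(-1,1,2),np.array(c['mtx'],float),dist).reshape(-1,2)
def onplane(c,uv,z):
    s=slopes(c,uv); R=np.array(c['R']);t=np.array(c['t'])
    o=-R.T@t; d=np.c_[s,np.ones(len(s))]@R
    return o+d*((z-o[2])/d[:,2])[:,None]
def cloud(c):
    v,u=np.mgrid[0:400,0:640]; s=slopes(c,np.c_[u.ravel(),v.ravel()])
    P=np.c_[s,np.ones(len(s))]*c['d'].reshape(-1,1)
    X=(P-np.array(c['t']))@np.array(c['R']); X[c['d'].ravel()==0]=np.nan
    return X.reshape(400,640,3)
E
python3 - <<'E'
from h import *
for n in ('top','side'):
    c=cap(n,n+'0.png'); print(n,-c['R'].T@c['t'],c['R'][2],c['k1'],c['mtx'][0,0])
s=r.sense();print(s['time_s'],s['ee_rot'],s['tcp_pos'])
E
```

```text
pics
top [0.31542643 0.01765899 1.44341608] [ 1.96770521e-01  3.45151685e-04 -9.80449511e-01] -0.004580285782888711 435.6080969371729
side [3.85527942e-04 8.12832157e-01 6.62974186e-01] [ 0.52291658 -0.67474943 -0.52083726] -0.008666347414654827 418.41125086648253
0.1 [[-9.73739295e-01 -2.27665236e-01 -5.70264782e-04]
 [-2.27665917e-01  9.73737461e-01  1.89381455e-03]
 [ 1.24132444e-04  1.97391150e-03 -9.99998044e-01]] [ 0.14226451 -0.60802851  0.22156469]
```

View pics/top0.png

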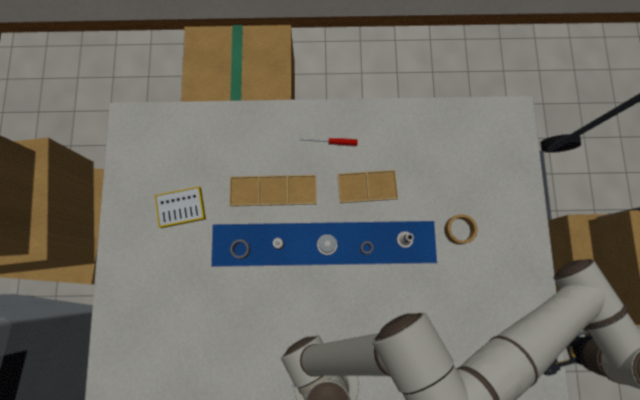

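View pics/side0.png

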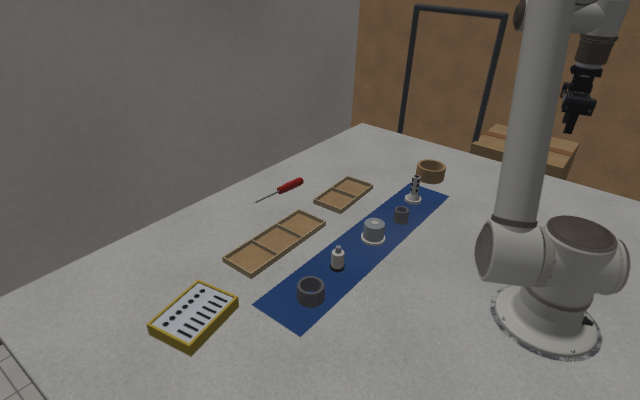

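The top view shows, along the mat, the large nut (240,248), piston (278,243), housing (327,244), small nut (366,247) and column (405,240). Tray_three is at (273,191) and tray_two at (368,186).

```bash
python3 - <<'E'
from h import *
for n in ('top','side'):
    c=load(n); X=cloud(c); hsv=cv2.cvtColor(c['im'],cv2.COLOR_BGR2HSV)
    x,y,z=X[...,0],X[...,1],X[...,2]
    blue=cv2.inRange(hsv,(100,120,40),(125,255,255))
    m=cv2.morphologyEx(blue,cv2.MORPH_CLOSE,np.ones((3,3)))
    B=X[blue>0]; B=B[np.isfinite(B[:,0])&(abs(B[:,2])<.02)]
    lo,hi=np.percentile(B,1,0),np.percentile(B,99,0); print(n,'mat',lo,hi)
    box=(x>lo[0]-.01)&(x<hi[0]+.01)&(y>lo[1])&(y<hi[1])&(z>.012)&(z<.12)
    k,l,st,ce=cv2.connectedComponentsWithStats(box.astype(np.uint8))
    for i in range(1,k):
        if st[i,4]>8:
            P=X[l==i]; zt=np.nanpercentile(P[:,2],95); print(np.round(ce[i]),st[i,4],'mid xy',np.round((P.min(0)+P.max(0))/2,4),'ext',np.round(np.ptp(P,0),3),'ztop',round(zt,3))
    # trays: brown
    br=cv2.inRange(hsv,(8,60,80),(25,200,255))
    k,l,st,ce=cv2.connectedComponentsWithStats(br)
    for i in range(1,k):
        if 400<st[i,4]<12000:
            cs,_=cv2.findContours((l==i).astype(np.uint8),cv2.RETR_EXTERNAL,cv2.CHAIN_APPROX_NONE)
            p=onplane(c,cs[0].reshape(-1,2),.016)
            rc=cv2.minAreaRect(p[:,:2].astype(np.float32)*1000); print('brown',np.round(ce[i]),st[i,4],rc)
E
```

```text
top mat [ 0.37441855 -0.36216603 -0.00611903] [0.50606167 0.35913107 0.00845882]
[406. 239.] 136 mid xy [ 0.4483 -0.2705  0.0522] ext [0.046 0.042 0.08 ] ztop 0.089
[327. 244.] 251 mid xy [ 0.4344 -0.0148  0.0362] ext [0.055 0.056 0.048] ztop 0.057
[278. 243.] 87 mid xy [0.4397 0.1456 0.0407] ext [0.032 0.029 0.055] ztop 0.064
[240. 249.] 168 mid xy [0.4225 0.2696 0.0304] ext [0.058 0.06  0.036] ztop 0.045
[366. 248.] 88 mid xy [ 0.4211 -0.1395  0.031 ] ext [0.042 0.042 0.033] ztop 0.045
brown [266.  62.] 3688 ((1087.32177734375, 189.03631591796875), (175.0888214111328, 290.8940124511719), 89.76226043701172)
brown [206.  63.] 3632 ((1088.42919921875, 403.9019775390625), (291.45263671875, 174.84678649902344), 0.581459105014801)
brown [ 36. 205.] 2418 ((602.2916870117188, 994.8716430664062), (423.9991760253906, 153.5389862060547), 5.078464031219482)
brown [ 97. 203.] 609 ((553.7470092773438, 745.3116455078125), (314.87322998046875, 33.88482666015625), 4.878193378448486)
brown [367. 186.] 1694 ((628.3681640625, -152.2982177734375), (100.14814758300781, 194.8773651123047), 2.970557451248
[... 662 characters left out ...]
94  0.0337] ext [0.056 0.058 0.043] ztop 0.053
[337. 257.] 249 mid xy [0.4386 0.1485 0.0384] ext [0.032 0.032 0.052] ztop 0.062
[310. 290.] 586 mid xy [0.4221 0.2718 0.0268] ext [0.062 0.062 0.03 ] ztop 0.04
brown [606. 119.] 10257 ((535.4273071289062, -5200.99169921875), (581.9732666015625, 9056.51171875), 4.513774394989014)
brown [343. 194.] 817 ((626.64208984375, -149.83676147460938), (99.86442565917969, 197.48214721679688), 2.9811723232269287)
brown [273. 242.] 2231 ((618.5687255859375, 166.9645233154297), (100.052978515625, 292.3288879394531), 0.34702715277671814)
brown [191. 313.] 649 ((577.4616088867188, 468.8746337890625), (114.32756805419922, 158.37985229492188), 10.809490203857422)
```

Both cameras agree within 3–5 mm, and the heights and sizes match. I'll move above the housing with the closing line along world x, then check with the wrist camera.

{"method": "play_rows", "body": {
  "commands": ".49 .99 0 0 0 .447;.49 .99 0 0 0 .447;.49 .99 0 0 0 .447;.49 .99 0 0 0 .447;.49 .99 0 0 0 .447;.49 .99 0 0 0 .447;.49 .99 0 0 0 .447;.49 .99 0 0 0 .447;.49 .99 0 0 0 .447;.49 .99 0 0 0 .447;.49 .99 0 0 0 .447;.49 .99 0 0 0 .447;.49 .99 0 0 0 .447;.49 .99 0 0 0 .447;.49 .99 0 0 0 .447;.49 .99 0 0 0 .447;.49 .99 0 0 0 .447;.49 .99 0 0 0 .447;.49 .99 0 0 0 .447;.49 .99 0 0 0 .447",
  "grip": 87
}}

```text
time_s: 2.1
tcp_pos: [0.4364, -0.0132, 0.2224]
ee_rot: [[0.003, -1.0, -0.0], [-1.0, -0.003, -0.0], [0.0, 0.0, -1.0]]
wrist_force: [0.1, -0.7, -0.0]
gripper_width: 1.002
gripper_force: 0.0
```

```bash
python3 - <<'E'
from h import *
c=cap('wrist','w0.png'); s=r.sense(); print(s['tcp_pos'],s['ee_rot'],s['joints'],s['time_s'],-c['R'].T@c['t'])
X=cloud(c); m=(X[...,2]>.012)&(X[...,2]<.12)
k,l,st,ce=cv2.connectedComponentsWithStats(m.astype(np.uint8))
for i in range(1,k):
    if st[i,4]>100:
        P=X[l==i]; print(np.round(ce[i]),st[i],np.round((P.min(0)+P.max(0))/2,4),np.round(np.ptp(P,0),3),np.round(np.nanpercentile(P[:,2],95),4))
E
```

```text
[ 0.4391928  -0.01044697  0.222446  ] [[ 7.75621487e-03 -9.99967656e-01  2.12790876e-03]
 [-9.99969592e-01 -7.75447119e-03  8.26466044e-04]
 [-8.09938506e-04 -2.13425430e-03 -9.99997394e-01]] [ 1.99656777e+01  3.53010380e+00 -2.40844043e+01 -3.25013043e-03
 -6.22547303e+01 -1.95198145e+01] 2.15 [ 0.43572273 -0.08455892  0.38459373]
[152.  80.] [  97    0  110  152 2128] [ 0.627  -0.1346  0.0154] [0.11  0.168 0.007] 0.0174
[333.  70.] [313  50  40  44 869] [ 0.4206 -0.1381  0.0271] [0.042 0.042 0.03 ] 0.0411
[ 38. 144.] [  20   92   36  144 2252] [ 0.7824 -0.0309  0.0199] [0.03  0.182 0.016] 0.0261
[616. 197.] [ 582  130   58  126 4980] [0.037  0.0048 0.0373] [0.105 0.171 0.051] 0.0526
[319. 187.] [ 295  161   49   51 1934] [ 0.4348 -0.0118  0.0338] [0.055 0.053 0.043] 0.0537
[178. 216.] [137 206  80  42 550] [0.6204 0.0472 0.015 ] [0.1   0.055 0.006] 0.0171
[316. 303.] [303 290  25  28 638] [0.439  0.1455 0.0393] [0.032 0.028 0.053] 0.0631
```

View pics/w0.png

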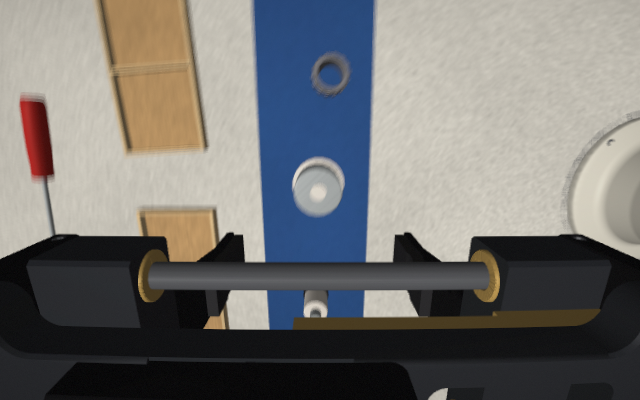

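The wrist view shows the housing at (319,187), which works out to (0.4346, −0.012). That agrees with the other cameras. Descending now.

{"method": "play_rows", "body": {
  "commands": "-.05 .1 0 0 0 0;0 0 -.8 0 0 0;0 0 -.8 0 0 0;0 0 -.8 0 0 0;0 0 -.8 0 0 0;0 0 -.8 0 0 0;0 0 -.8 0 0 0;0 0 -.8 0 0 0;0 0 -.6 0 0 0;0 0 -.4 0 0 0;0 0 -.25 0 0 0;0 0 0 0 0 0;0 0 0 0 0 0"
}}

```text
time_s: 3.45
tcp_pos: [0.435, -0.0117, 0.0174]
ee_rot: [[-0.0, -1.0, 0.001], [-1.0, 0.0, 0.0], [-0.0, -0.001, -1.0]]
wrist_force: [0.3, 0.6, -0.1]
gripper_width: 1.0
gripper_force: 0.0
```

{"method": "play_rows", "body": {
  "commands": "0 0 0 0 0 0;0 0 0 0 0 0;0 0 0 0 0 0;0 0 0 0 0 0;0 0 0 0 0 0;0 0 0 0 0 0;0 0 0 0 0 0;0 0 0 0 0 0;0 0 0 0 0 0;0 0 0 0 0 0",
  "grip": 40
}}

```text
time_s: 4.45
tcp_pos: [0.4351, -0.0114, 0.0172]
ee_rot: [[0.0, -1.0, 0.001], [-1.0, -0.0, 0.0], [-0.0, -0.001, -1.0]]
wrist_force: [-0.5, 0.9, 3.5]
gripper_width: 0.641
gripper_force: 30.0
```

{"method": "play_rows", "body": {
  "commands": "0 0 .5 0 0 0;0 0 .8 0 0 0;0 0 .8 0 0 0;0 0 .6 0 0 0;.3 .15 .3 0 0 0;.7 .3 0 0 0 0;.8 .35 0 0 0 0;.8 .35 0 0 0 0;.8 .35 0 0 0 0;.8 .35 0 0 0 0;.8 .35 0 0 0 0;.6 .3 0 0 0 0;.4 .15 0 0 0 0;.15 .05 0 0 0 0;0 0 0 0 0 0;0 0 0 0 0 0"
}}

```text
time_s: 6.05
tcp_pos: [0.6182, 0.069, 0.1063]
ee_rot: [[-0.0, -1.0, -0.002], [-1.0, 0.0, -0.0], [0.0, 0.002, -1.0]]
wrist_force: [0.3, -0.2, -2.6]
gripper_width: 0.637
gripper_force: 30.0
```

{"method": "play_rows", "body": {
  "commands": "0 0 -.4 0 0 0;0 0 -.7 0 0 0;0 0 -.7 0 0 0;0 0 -.5 0 0 0;0 0 -.3 0 0 0;0 0 -.15 0 0 0;0 0 -.08 0 0 0;0 0 0 0 0 0;0 0 0 0 0 0;0 0 0 0 0 0"
}}

```text
time_s: 7.05
tcp_pos: [0.6198, 0.0696, 0.0229]
ee_rot: [[0.0, -1.0, 0.001], [-1.0, -0.0, 0.0], [-0.0, -0.001, -1.0]]
wrist_force: [-0.9, 0.2, -2.3]
gripper_width: 0.637
gripper_force: 30.0
```

{"method": "play_rows", "body": {
  "commands": "0 0 -.05 0 0 0;0 0 -.02 0 0 0;0 0 0 0 0 0;0 0 0 0 0 0"
}}

```text
time_s: 7.45
tcp_pos: [0.6199, 0.0696, 0.0213]
ee_rot: [[0.0, -1.0, 0.001], [-1.0, -0.0, 0.0], [-0.0, -0.001, -1.0]]
wrist_force: [-1.5, 0.7, 5.9]
gripper_width: 0.637
gripper_force: 30.0
```

{"method": "play_rows", "body": {
  "commands": "0 0 0 0 0 0;0 0 0 0 0 0;0 0 0 0 0 0;0 0 0 0 0 0;0 0 0 0 0 0;0 0 0 0 0 0",
  "grip": 78
}}

```text
time_s: 8.05
tcp_pos: [0.6194, 0.0694, 0.0199]
ee_rot: [[-0.0, -1.0, -0.0], [-1.0, 0.0, -0.0], [0.0, 0.0, -1.0]]
wrist_force: [-1.1, 0.1, 0.9]
gripper_width: 0.893
gripper_force: 0.0
```

{"method": "play_rows", "body": {
  "commands": "0 0 .4 0 0 0;0 0 .8 0 0 0;0 0 .9 0 0 0;0 0 .9 0 0 0;-.3 -.5 .9 0 0 0;-.5 -.8 .9 0 0 0;-.55 -.95 .9 0 0 0;-.55 -.95 .6 0 0 0;-.55 -.95 .3 0 0 0;-.55 -.95 0 0 0 0;-.55 -.95 0 0 0 0;-.55 -.95 0 0 0 0;-.55 -.95 0 0 0 0;-.55 -.9 0 0 0 0;-.5 -.8 0 0 0 0;-.4 -.6 0 0 0 0;-.2 -.35 0 0 0 0;0 0 0 0 0 0;0 0 0 0 0 0;0 0 0 0 0 0",
  "grip": 87
}}

```text
time_s: 10.05
tcp_pos: [0.4309, -0.2479, 0.2182]
ee_rot: [[0.001, -1.0, 0.0], [-1.0, -0.001, 0.0], [-0.0, -0.0, -1.0]]
wrist_force: [-0.0, 0.4, -0.4]
gripper_width: 0.996
gripper_force: 0.0
```

```bash
cat > look.py <<'E'
from h import *
import sys
c=cap('wrist',sys.argv[1]); s=r.sense(); print(np.round(s['tcp_pos'],4),s['time_s'])
X=cloud(c); m=(X[...,2]>.012)&(X[...,2]<.12)
k,l,st,ce=cv2.connectedComponentsWithStats(m.astype(np.uint8))
for i in range(1,k):
    if st[i,4]>100:
        P=X[l==i]; zt=np.nanpercentile(P[:,2],95); T=P[P[:,2]>zt-.004]
        print(np.round(ce[i]),st[i,4],np.round((P.min(0)+P.max(0))/2,4),np.round(np.ptp(P,0),3),np.round(zt,4),'top',np.round((T.min(0)+T.max(0))/2,4))
E
python3 look.py w1.png
```

```text
[ 0.4309 -0.2479  0.2181] 10.1
[277.  26.] 1914 [ 0.4746 -0.4233  0.0314] [0.094 0.049 0.039] 0.0491 top [ 0.4752 -0.4177  0.048 ]
[304. 169.] 896 [ 0.4472 -0.2688  0.0498] [0.038 0.033 0.076] 0.0864 top [ 0.4474 -0.2669  0.0853]
[166. 211.] 1011 [ 0.6303 -0.2001  0.0152] [0.106 0.101 0.006] 0.0173 top [ 0.6304 -0.2001  0.0159]
[326. 256.] 326 [ 0.4201 -0.1511  0.0265] [0.04  0.018 0.029] 0.0398 top [ 0.4207 -0.1557  0.0384]
```

View pics/w1.png

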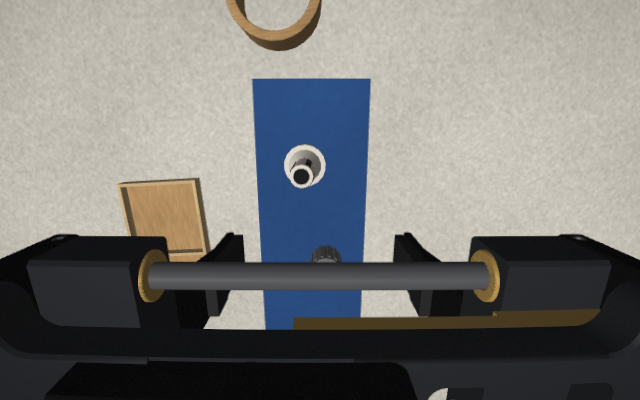

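The wrist view shows the column with its foot at (305,165) and its tube top at (302,177). That works out to (0.447, −0.267).

{"method": "play_rows", "body": {
  "commands": ".34 -.4 0 0 0 0;.2 -.24 -.4 0 0 0;0 0 -.8 0 0 0;0 0 -.8 0 0 0;0 0 -.8 0 0 0;0 0 -.8 0 0 0;0 0 -.8 0 0 0;0 0 -.8 0 0 0;0 0 -.5 0 0 0;0 0 -.3 0 0 0;0 0 -.07 0 0 0;0 0 0 0 0 0;0 0 0 0 0 0"
}}

```text
time_s: 11.4
tcp_pos: [0.4473, -0.2679, 0.0366]
ee_rot: [[0.0, -1.0, 0.002], [-1.0, -0.0, -0.001], [0.001, -0.002, -1.0]]
wrist_force: [0.0, -0.0, 0.2]
gripper_width: 1.004
gripper_force: 0.0
```

{"method": "play_rows", "body": {
  "commands": "0 0 0 0 0 0;0 0 0 0 0 0;0 0 0 0 0 0;0 0 0 0 0 0;0 0 0 0 0 0;0 0 0 0 0 0;0 0 0 0 0 0;0 0 0 0 0 0;0 0 0 0 0 0;0 0 0 0 0 0;0 0 0 0 0 0;0 0 0 0 0 0",
  "grip": 15
}}

```text
time_s: 12.6
tcp_pos: [0.4466, -0.2677, 0.0359]
ee_rot: [[-0.0, -1.0, 0.0], [-1.0, 0.0, 0.0], [-0.0, -0.0, -1.0]]
wrist_force: [0.8, 0.2, -0.2]
gripper_width: 0.265
gripper_force: 30.0
```

{"method": "play_rows", "body": {
  "commands": "0 0 .4 0 0 0;0 0 .8 0 0 0;0 0 .9 0 0 0;0 0 .9 0 0 0;0 0 .6 0 0 0"
}}

```text
time_s: 13.1
tcp_pos: [0.4471, -0.268, 0.1468]
ee_rot: [[0.0, -1.0, 0.003], [-1.0, -0.0, -0.001], [0.001, -0.003, -1.0]]
wrist_force: [0.9, -0.4, -0.8]
gripper_width: 0.271
gripper_force: 30.0
```

{"method": "play_rows", "body": {
  "commands": ".15 .4 0 0 0 0;.3 .7 0 0 0 0;.38 .95 0 0 0 0;.38 .95 0 0 0 0;.38 .95 0 0 0 0;.38 .95 0 0 0 0;.38 .95 0 0 0 0;.38 .95 0 0 0 0;.38 .95 0 0 0 0;.38 .95 0 0 0 0;.38 .95 0 0 0 0;.38 .95 0 0 0 0;.38 .95 0 0 0 0;.38 .95 0 0 0 0;.35 .9 0 0 0 0;.22 .6 0 0 0 0;.12 .3 0 0 0 0;.05 .15 0 0 0 0;0 0 0 0 0 0;0 0 0 0 0 0"
}}

```text
time_s: 15.1
tcp_pos: [0.6186, 0.1648, 0.1439]
ee_rot: [[-0.001, -1.0, -0.001], [-1.0, 0.001, -0.0], [0.0, 0.001, -1.0]]
wrist_force: [-0.7, -0.0, -0.9]
gripper_width: 0.268
gripper_force: 30.0
```

{"method": "play_rows", "body": {
  "commands": "0 0 -.4 0 0 0;0 0 -.7 0 0 0;0 0 -.7 0 0 0;0 0 -.7 0 0 0;0 0 -.5 0 0 0;0 0 -.25 0 0 0;0 0 -.12 0 0 0;0 0 0 0 0 0;0 0 0 0 0 0;0 0 0 0 0 0"
}}

```text
time_s: 16.1
tcp_pos: [0.6196, 0.166, 0.0438]
ee_rot: [[0.0, -1.0, 0.002], [-1.0, -0.0, 0.001], [-0.001, -0.002, -1.0]]
wrist_force: [-0.8, -0.2, -1.6]
gripper_width: 0.271
gripper_force: 30.0
```

{"method": "play_rows", "body": {
  "commands": "0 0 -.05 0 0 0;0 0 -.05 0 0 0;0 0 -.02 0 0 0;0 0 0 0 0 0;0 0 0 0 0 0"
}}

```text
time_s: 16.6
tcp_pos: [0.6193, 0.1659, 0.0399]
ee_rot: [[0.0, -1.0, 0.001], [-1.0, -0.0, 0.0], [-0.0, -0.001, -1.0]]
wrist_force: [-1.3, -0.2, 3.4]
gripper_width: 0.27
gripper_force: 30.0
```

{"method": "play_rows", "body": {
  "commands": "0 0 0 0 0 0;0 0 0 0 0 0;0 0 0 0 0 0;0 0 0 0 0 0;0 0 .3 0 0 0;0 0 .7 0 0 0;0 0 .9 0 0 0;0 0 .9 0 0 0;0 0 .7 0 0 0;0 0 .3 0 0 0;0 0 0 0 0 0",
  "grip": 60
}}

```text
time_s: 17.7
tcp_pos: [0.6198, 0.1661, 0.155]
ee_rot: [[0.0, -1.0, 0.003], [-1.0, -0.0, 0.002], [-0.002, -0.003, -1.0]]
wrist_force: [-0.0, -0.2, -1.1]
gripper_width: 0.69
gripper_force: 0.0
```

{"method": "play_rows", "body": {
  "commands": "-.4 .2 0 0 0 0;-.8 .4 0 0 0 0;-.9 .5 0 0 0 0;-.9 .5 0 0 0 0;-.9 .5 0 0 0 0;-.9 .5 0 0 0 0;-.9 .5 0 0 0 0;-.6 .29 0 0 0 0;-.27 .1 0 0 0 0;0 0 0 0 0 0;0 0 0 0 0 0",
  "grip": 87
}}

```text
time_s: 18.8
tcp_pos: [0.4221, 0.2702, 0.1529]
ee_rot: [[0.0, -1.0, -0.0], [-1.0, -0.0, -0.001], [0.001, 0.0, -1.0]]
wrist_force: [0.9, -0.4, 0.1]
gripper_width: 1.002
gripper_force: 0.0
```

{"method": "play_rows", "body": {
  "commands": "0 0 -.4 0 0 0;0 0 -.8 0 0 0;0 0 -.8 0 0 0;0 0 -.8 0 0 0;0 0 -.7 0 0 0;0 0 -.5 0 0 0;0 0 -.35 0 0 0;0 0 -.2 0 0 0;0 0 0 0 0 0;0 0 0 0 0 0"
}}

```text
time_s: 19.8
tcp_pos: [0.4224, 0.2707, 0.0171]
ee_rot: [[-0.0, -1.0, 0.001], [-1.0, 0.0, 0.001], [-0.001, -0.001, -1.0]]
wrist_force: [1.1, 1.3, 0.5]
gripper_width: 1.001
gripper_force: 0.0
```

{"method": "play_rows", "body": {
  "commands": "0 0 -.05 0 0 0;0 0 0 0 0 0;0 0 0 0 0 0;0 0 0 0 0 0;0 0 0 0 0 0;0 0 0 0 0 0;0 0 0 0 0 0;0 0 0 0 0 0;0 0 0 0 0 0",
  "grip": 45
}}

```text
time_s: 20.7
tcp_pos: [0.4221, 0.2706, 0.0155]
ee_rot: [[0.0, -1.0, 0.0], [-1.0, -0.0, 0.0], [-0.0, -0.0, -1.0]]
wrist_force: [-1.8, 0.4, 4.0]
gripper_width: 0.687
gripper_force: 30.0
```

{"method": "play_rows", "body": {
  "commands": "0 0 .4 0 0 0;0 0 .8 0 0 0;0 0 .9 0 0 0;0 0 .6 0 0 0;.4 0 .3 0 0 0;.8 -.05 0 0 0 0;.9 -.05 0 0 0 0;.9 -.05 0 0 0 0;.9 -.05 0 0 0 0;.9 -.05 0 0 0 0;.9 -.06 0 0 0 0;.55 0 0 0 0 0;.28 0 0 0 0 0;0 0 0 0 0 0;0 0 0 0 0 0;0 0 0 0 0 0"
}}

```text
time_s: 22.3
tcp_pos: [0.6169, 0.2613, 0.1053]
ee_rot: [[0.001, -1.0, -0.001], [-1.0, -0.001, -0.0], [0.0, 0.001, -1.0]]
wrist_force: [-0.6, 0.3, -0.5]
gripper_width: 0.692
gripper_force: 30.0
```

{"method": "play_rows", "body": {
  "commands": "0 0 -.4 0 0 0;0 0 -.7 0 0 0;0 0 -.7 0 0 0;0 0 -.5 0 0 0;0 0 -.3 0 0 0;0 0 -.15 0 0 0;0 0 0 0 0 0;0 0 0 0 0 0;0 0 0 0 0 0"
}}

```text
time_s: 23.2
tcp_pos: [0.6185, 0.2615, 0.0238]
ee_rot: [[0.0, -1.0, 0.002], [-1.0, -0.0, 0.001], [-0.001, -0.002, -1.0]]
wrist_force: [0.7, -0.1, -0.1]
gripper_width: 0.692
gripper_force: 30.0
```

{"method": "play_rows", "body": {
  "commands": "0 0 -.07 0 0 0;0 0 -.05 0 0 0;0 0 -.02 0 0 0;0 0 0 0 0 0;0 0 0 0 0 0"
}}

```text
time_s: 23.7
tcp_pos: [0.618, 0.2613, 0.0196]
ee_rot: [[0.0, -1.0, 0.001], [-1.0, -0.0, 0.0], [-0.0, -0.001, -1.0]]
wrist_force: [-1.8, -0.4, 5.3]
gripper_width: 0.686
gripper_force: 30.0
```

{"method": "play_rows", "body": {
  "commands": "0 0 0 0 0 0;0 0 0 0 0 0;0 0 0 0 0 0;0 0 0 0 0 0;0 0 .3 0 0 0;0 0 .7 0 0 0;0 0 .9 0 0 0;0 0 .9 0 0 0;0 0 .9 0 0 0;0 0 .5 0 0 0;0 0 .2 0 0 0;0 0 0 0 0 0",
  "grip": 74
}}

```text
time_s: 24.9
tcp_pos: [0.6182, 0.2614, 0.1517]
ee_rot: [[-0.0, -1.0, 0.002], [-1.0, 0.0, 0.001], [-0.001, -0.002, -1.0]]
wrist_force: [-0.3, 0.2, 0.2]
gripper_width: 0.849
gripper_force: 0.0
```

{"method": "play_rows", "body": {
  "commands": "-.4 -.25 0 0 0 0;-.8 -.5 0 0 0 0;-.8 -.5 0 0 0 0;-.8 -.5 0 0 0 0;-.8 -.5 0 0 0 0;-.8 -.5 0 0 0 0;-.8 -.5 0 0 0 0;-.5 -.37 0 0 0 0;-.27 -.2 0 0 0 0;0 0 0 0 0 0;0 0 0 0 0 0",
  "grip": 80
}}

```text
time_s: 26.0
tcp_pos: [0.4394, 0.147, 0.1505]
ee_rot: [[0.0, -1.0, 0.0], [-1.0, -0.0, 0.0], [-0.0, -0.0, -1.0]]
wrist_force: [0.6, 0.3, 0.0]
gripper_width: 0.921
gripper_force: 0.0
```

```bash
python3 - <<'E'
from h import *
c=cap('side','s1.png'); X=cloud(c); s=r.sense(); print(s['tcp_pos'])
for nm,x,y in (('housing',.6196,.0695),('col',.619,.1655),('nut',.6184,.2615),('piston',.439,.147)):
    m=(abs(X[...,0]-x)<.043)&(abs(X[...,1]-y)<.043)&(X[...,2]>.02)&(X[...,2]<.11)
    P=X[m]; print(nm,np.round((P.min(0)+P.max(0))/2,4),np.round(np.ptp(P,0),3),round(float(np.percentile(P[:,2],98)),4))
E
```

```text
[0.43964931 0.14714444 0.15043924]
housing [0.6177 0.071  0.0396] [0.056 0.055 0.039] 0.0572
col [0.6156 0.1668 0.0551] [0.029 0.027 0.07 ] 0.089
nut [0.6157 0.2627 0.0328] [0.06  0.061 0.025] 0.0447
piston [0.4384 0.1496 0.0435] [0.032 0.031 0.045] 0.0638
```

View pics/s1.png

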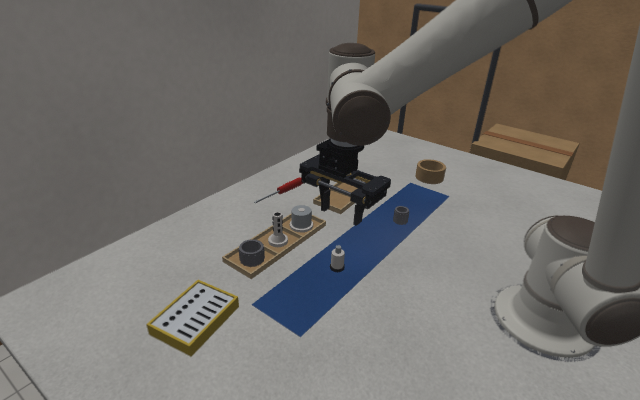

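The side view shows all three parts standing in their own compartments: nut (251,252), column (278,230) and housing (301,216). Their top heights match the tray floor. The piston is next.

{"method": "play_rows", "body": {
  "commands": "0 0 -.4 0 0 0;0 0 -.8 0 0 0;0 0 -.8 0 0 0;0 0 -.8 0 0 0;0 0 -.7 0 0 0;0 0 -.5 0 0 0;0 0 -.3 0 0 0;0 0 -.18 0 0 0;0 0 0 0 0 0;0 0 0 0 0 0"
}}

```text
time_s: 27.05
tcp_pos: [0.4393, 0.147, 0.0166]
ee_rot: [[0.0, -1.0, 0.001], [-1.0, -0.0, 0.001], [-0.001, -0.001, -1.0]]
wrist_force: [-0.6, -0.6, 0.6]
gripper_width: 0.92
gripper_force: 0.0
```

{"method": "play_rows", "body": {
  "commands": "0 0 0 0 0 0;0 0 0 0 0 0;0 0 0 0 0 0;0 0 0 0 0 0;0 0 0 0 0 0;0 0 0 0 0 0;0 0 0 0 0 0;0 0 0 0 0 0;0 0 0 0 0 0;0 0 0 0 0 0;0 0 0 0 0 0",
  "grip": 22
}}

```text
time_s: 28.15
tcp_pos: [0.4388, 0.1466, 0.0162]
ee_rot: [[-0.0, -1.0, 0.0], [-1.0, 0.0, 0.0], [-0.0, -0.0, -1.0]]
wrist_force: [0.2, -0.3, 0.3]
gripper_width: 0.359
gripper_force: 30.0
```

{"method": "play_rows", "body": {
  "commands": "0 0 .4 0 0 0;0 0 .8 0 0 0;0 0 .9 0 0 0;0 0 .8 0 0 0;0 0 .45 0 0 0;.3 -.4 0 0 0 0;.6 -.8 0 0 0 0;.67 -.9 0 0 0 0;.67 -.9 0 0 0 0;.67 -.9 0 0 0 0;.67 -.9 0 0 0 0;.67 -.9 0 0 0 0;.67 -.9 0 0 0 0;.6 -.8 0 0 0 0;.4 -.5 0 0 0 0;.2 -.3 0 0 0 0;.08 -.13 0 0 0 0;0 0 0 0 0 0;0 0 0 0 0 0"
}}

```text
time_s: 30.05
tcp_pos: [0.6242, -0.1026, 0.1166]
ee_rot: [[0.001, -1.0, -0.001], [-1.0, -0.001, 0.0], [-0.0, 0.001, -1.0]]
wrist_force: [-0.2, 0.0, 0.2]
gripper_width: 0.36
gripper_force: 30.0
```

{"method": "play_rows", "body": {
  "commands": "0 0 -.4 0 0 0;0 0 -.8 0 0 0;0 0 -.8 0 0 0;0 0 -.6 0 0 0;0 0 -.35 0 0 0;0 0 -.15 0 0 0;0 0 0 0 0 0;0 0 0 0 0 0;0 0 0 0 0 0"
}}

```text
time_s: 30.95
tcp_pos: [0.6255, -0.1033, 0.0247]
ee_rot: [[0.0, -1.0, 0.002], [-1.0, -0.0, 0.0], [-0.0, -0.002, -1.0]]
wrist_force: [0.1, 0.1, -0.1]
gripper_width: 0.359
gripper_force: 30.0
```

Contact is expected at about 0.020.

{"method": "play_rows", "body": {
  "commands": "0 0 -.07 0 0 0;0 0 -.05 0 0 0;0 0 -.03 0 0 0;0 0 0 0 0 0;0 0 0 0 0 0"
}}

```text
time_s: 31.45
tcp_pos: [0.625, -0.1034, 0.0202]
ee_rot: [[0.0, -1.0, 0.001], [-1.0, -0.0, -0.0], [0.0, -0.001, -1.0]]
wrist_force: [-2.4, 0.4, 5.5]
gripper_width: 0.354
gripper_force: 30.0
```

{"method": "play_rows", "body": {
  "commands": "0 0 0 0 0 0;0 0 0 0 0 0;0 0 0 0 0 0;0 0 0 0 0 0;0 0 .3 0 0 0;0 0 .7 0 0 0;0 0 .9 0 0 0;0 0 .9 0 0 0;0 0 .8 0 0 0;0 0 .4 0 0 0;0 0 0 0 0 0",
  "grip": 60
}}

```text
time_s: 32.55
tcp_pos: [0.626, -0.1033, 0.1415]
ee_rot: [[0.0, -1.0, 0.005], [-1.0, -0.0, 0.0], [-0.0, -0.005, -1.0]]
wrist_force: [0.3, 0.5, -0.3]
gripper_width: 0.69
gripper_force: 0.0
```

{"method": "play_rows", "body": {
  "commands": "-.4 -.1 0 0 0 0;-.8 -.15 0 0 0 0;-.9 -.15 0 0 0 0;-.9 -.15 0 0 0 0;-.9 -.15 0 0 0 0;-.9 -.15 0 0 0 0;-.9 -.15 0 0 0 0;-.7 -.15 0 0 0 0;-.42 0 0 0 0 0;0 0 0 0 0 0;0 0 0 0 0 0",
  "grip": 80
}}

```text
time_s: 33.65
tcp_pos: [0.4206, -0.1378, 0.139]
ee_rot: [[0.0, -1.0, 0.0], [-1.0, -0.0, -0.0], [0.0, -0.0, -1.0]]
wrist_force: [0.2, -0.5, -0.1]
gripper_width: 0.919
gripper_force: 0.0
```

{"method": "play_rows", "body": {
  "commands": "0 0 -.4 0 0 0;0 0 -.8 0 0 0;0 0 -.8 0 0 0;0 0 -.8 0 0 0;0 0 -.6 0 0 0;0 0 -.4 0 0 0;0 0 -.25 0 0 0;0 0 -.08 0 0 0;0 0 0 0 0 0;0 0 0 0 0 0"
}}

```text
time_s: 34.65
tcp_pos: [0.4209, -0.1378, 0.0157]
ee_rot: [[0.0, -1.0, 0.001], [-1.0, -0.0, -0.0], [0.0, -0.001, -1.0]]
wrist_force: [0.0, 0.4, 0.4]
gripper_width: 0.918
gripper_force: 0.0
```

{"method": "play_rows", "body": {
  "commands": "0 0 0 0 0 0;0 0 0 0 0 0;0 0 0 0 0 0;0 0 0 0 0 0;0 0 0 0 0 0;0 0 0 0 0 0;0 0 0 0 0 0;0 0 0 0 0 0;0 0 0 0 0 0;0 0 0 0 0 0",
  "grip": 30
}}

```text
time_s: 35.65
tcp_pos: [0.4202, -0.1379, 0.0153]
ee_rot: [[-0.0, -1.0, 0.0], [-1.0, 0.0, -0.0], [0.0, -0.0, -1.0]]
wrist_force: [0.3, 0.7, 1.1]
gripper_width: 0.444
gripper_force: 30.0
```

{"method": "play_rows", "body": {
  "commands": "0 0 .4 0 0 0;0 0 .8 0 0 0;0 0 .9 0 0 0;0 0 .6 0 0 0;.4 -.1 .3 0 0 0;.8 -.25 0 0 0 0;.9 -.27 0 0 0 0;.9 -.27 0 0 0 0;.9 -.27 0 0 0 0;.9 -.27 0 0 0 0;.9 -.27 0 0 0 0;.7 -.2 0 0 0 0;.4 -.14 0 0 0 0;.19 0 0 0 0 0;0 0 0 0 0 0;0 0 0 0 0 0"
}}

```text
time_s: 37.25
tcp_pos: [0.6291, -0.1987, 0.1049]
ee_rot: [[0.0, -1.0, -0.001], [-1.0, -0.0, 0.0], [-0.0, 0.001, -1.0]]
wrist_force: [-0.5, -0.7, -0.8]
gripper_width: 0.442
gripper_force: 30.0
```

{"method": "play_rows", "body": {
  "commands": "0 0 -.4 0 0 0;0 0 -.7 0 0 0;0 0 -.7 0 0 0;0 0 -.5 0 0 0;0 0 -.3 0 0 0;0 0 -.15 0 0 0;0 0 0 0 0 0;0 0 0 0 0 0;0 0 0 0 0 0"
}}

```text
time_s: 38.15
tcp_pos: [0.6306, -0.1991, 0.0238]
ee_rot: [[0.0, -1.0, 0.002], [-1.0, -0.0, -0.0], [0.0, -0.002, -1.0]]
wrist_force: [0.4, -1.1, -0.2]
gripper_width: 0.447
gripper_force: 30.0
```

{"method": "play_rows", "body": {
  "commands": "0 0 -.07 0 0 0;0 0 -.05 0 0 0;0 0 -.02 0 0 0;0 0 0 0 0 0;0 0 0 0 0 0"
}}

```text
time_s: 38.65
tcp_pos: [0.6301, -0.1991, 0.0194]
ee_rot: [[0.0, -1.0, 0.001], [-1.0, -0.0, -0.0], [0.0, -0.001, -1.0]]
wrist_force: [-1.5, 1.3, 5.6]
gripper_width: 0.447
gripper_force: 30.0
```

{"method": "play_rows", "body": {
  "commands": "0 0 0 0 0 0;0 0 0 0 0 0;0 0 0 0 0 0;0 0 0 0 0 0;0 0 .3 0 0 0;0 0 .7 0 0 0;0 0 .9 0 0 0;0 0 .9 0 0 0;0 0 .9 0 0 0;0 0 .9 0 0 0;-.5 0 .5 0 0 0;-.8 0 0 0 0 0;-.8 0 0 0 0 0;-.8 0 0 0 0 0;-.8 0 0 0 0 0;-.8 0 0 0 0 0;-.4 0 0 0 0 0;0 0 0 0 0 0;0 0 0 0 0 0",
  "grip": 60
}}

```text
time_s: 40.55
tcp_pos: [0.4839, -0.1992, 0.1722]
ee_rot: [[0.0, -1.0, 0.002], [-1.0, -0.0, -0.001], [0.001, -0.002, -1.0]]
wrist_force: [0.0, 1.1, -0.4]
gripper_width: 0.689
gripper_force: 0.0
```

```bash
python3 - <<'E'
from h import *
for n in ('side','top'):
    c=cap(n,n+'2.png'); X=cloud(c)
    for nm,x,y in (('housing',.6196,.0695),('col',.619,.1655),('nut',.6184,.2615),('piston',.625,-.103),('snut',.63,-.199)):
        m=(abs(X[...,0]-x)<.043)&(abs(X[...,1]-y)<.043)&(X[...,2]>.023)&(X[...,2]<.11)
        P=X[m]
        if len(P): print(n,nm,np.round((P.min(0)+P.max(0))/2,4),np.round(np.ptp(P,0),3),round(float(np.percentile(P[:,2],98)),4))
cv2.imwrite('pics/both.png',np.vstack([cv2.resize(cv2.imread('pics/side2.png')[140:360,140:460],None,fx=1.3,fy=1.3),cv2.resize(cv2.imread('pics/top2.png')[120:280,140:500],(416,185))]))
E
```

```text
side housing [0.6185 0.0701 0.0406] [0.057 0.057 0.035] 0.0574
side col [0.6179 0.1668 0.0569] [0.028 0.027 0.068] 0.0896
side nut [0.616  0.2628 0.0346] [0.061 0.06  0.023] 0.0453
side piston [ 0.623  -0.1007  0.0457] [0.032 0.034 0.044] 0.0673
side snut [ 0.6284 -0.1978  0.0346] [0.041 0.039 0.023] 0.0444
top housing [0.6188 0.0687 0.0447] [0.055 0.053 0.043] 0.0621
top col [0.6172 0.163  0.0597] [0.028 0.033 0.073] 0.0943
top nut [0.6164 0.2599 0.0372] [0.059 0.059 0.028] 0.0502
top piston [ 0.6371 -0.1038  0.053 ] [0.002 0.017 0.008] 0.0568
top snut [ 0.6403 -0.1992  0.0362] [0.019 0.038 0.025] 0.0482
```

View pics/both.png

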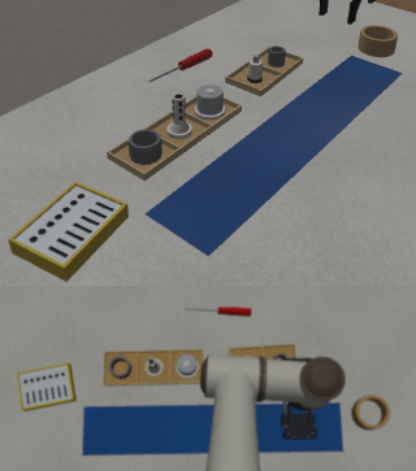

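In this view all five parts stand upright, each in its own compartment: nut (144,146), column (179,116), housing (210,99), piston (255,68) and small nut (277,56). The drip tray, tape roll and screwdriver have not moved, and the gripper is clear.

```bash
python3 -c "
from station import r; print(r.finish_job())"
```

```text
the job is handed in; nothing more can be done
None
```

Both kits are made up and handed in at about 41 s: all five parts stand upright on the floor of their own compartments, and the drip tray, tape roll and screwdriver were left untouched.

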